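# Find the full parts tub by its weight and stack it

### The arm

A 6-joint arm with a two-finger parallel gripper is mounted at the origin on the work surface. World frame = base frame: x ahead of the robot, y to its left, z up, the work surface at z = 0. Lengths are in m, angles in rad, forces in N, time in s.
With the tool pointing down it reaches from about 0.35 to 0.85 m from the base axis. Payload 8.1 kg.
Tool frame: the origin (TCP) lies on the mounting face of the last link; the fingertips stand 186 mm ahead of it and the grasp point (between the pads) lies hold_point_z ahead of it (hold_point_z is the distance from the TCP to the grasp point, in m); z points along the fingers, y is the direction in which the jaws open and shut (so a half turn about z gives the same grasp; the last joint's range is limited). The gripper opens to 93 mm and grips with 3 to 60 N. Pads are 15 mm wide; open, the fingers measure 128 mm over their backs; the gripper's body (75 mm by 188 mm) begins 65 mm behind the grasp point.
Start: joints at [1.024, 0.13, 1.488, -0, 1.523, -0.085], TCP at [0.267, 0.537, 0.405] pointing down, gripper open.
Joint ranges: [-2.96, 2.96], [-0.89, 2.26], [0.02, 2.5], [-1.34, 4.48], [0, 2.73], [-2.66, 2.66]. Speed limits (rad/s): [2.39, 2.39, 2.79, 3.14, 3.14, 3.14].

### API

Orientations are given as a unit quaternion [w, x, y, z].
In Python, from workcell import observe, capture, camera_info, close_job, masks_of, hold_point_z gives the robot as it stands.
- The arm moves only by the tool arm_command, never from a script. Its argument "deltas" is a list of rows, each a list of 7 numbers: the shift along the tool's x, y, z in cm, then the turn, a rotation vector about the tool's x, y, z in rad, then the gripper's target within -1 to 1 (shut at 1, half-way at 0, fully open at -1). In form: [[dx, dy, dz, ax, ay, az, gripper], ...]. A call has exactly 5 rows; each row is the pose to reach, as a shift and turn from the pose commanded when the call began, along the tool's axes at that moment; what a row does not reach only later rows make up. A row lasts 1/8 s, in which the tool goes at most 62.5 mm and 10.7 degrees, less where a joint would pass 70% of its speed; a pose out of reach is approached as far as the arm can. A call with a gripper value outside its range is refused whole. The fingers move at their own pace and stop on an object; "newtons" is the grip in N (left out, the last holds). Time passes only in rows, so rows that repeat a pose let the fingers close, or fill a call up. It gives the time, the measured TCP pose, the force and the opening at its end, in the units of the state.
- observe(): the state, without advancing time (a new reading comes with each control period).
- capture(name): name is "side" or "top"; returns (picture, depth): 400x640x3 uint8, red, green, blue; 400x640 float32, m along the optical axis (not along the pixel's ray), 0 where there is no reading.
- camera_info(name): a dict with "K" (3x3 intrinsics, pixels), "rvec" (rotation vector, rad) and "tvec" (3), from world to camera coordinates, as OpenCV has them. Camera axes: x right, y down, z forward; pixel columns grow to the right and rows downward; lengths in m; the calibration is good to about 2 mm. A picture is of the moment at which its call begins. camera_info takes no time and is no camera call.
- close_job(): hands the job in, once; it reports no verdict.
Trained networks look in the newest picture that a camera, given by its name, has taken for a name from the list of things; names that differ only in an ending like _2 or _b are one class to them, and where a whole thing is asked for, a point or a joint stands for the part that bears it (a point fixed in the world has none). Each returns a list of dicts, best first, with "score" (0 to 1); they miss things now and then, are a little off and sometimes report something else, mostly with a low value. They report only what shows in the picture. A call takes as long as a camera call.
- masks_of(camera, name): "pixels" (400x640 bool, what is visible of it) and "bbox" ([centre column, centre row, width, height] in pixels, round what is visible of it).
The state is a dict: "time": time; "qpos": joint angles; "qd": joint speeds; "joint_efforts": joint torques, N m; "tcp_pos": TCP position; "orientation": TCP orientation; "ft_force": force on the tool from outside, world axes, zero at the start; "moment": the same for the moment, N m; "opening": finger opening in m.
Only numpy, scipy, OpenCV 4.12 (cv2) and the standard library are available. Lean on these libraries where they do the work, as an engineer would, in place of code of your own. Each camera call takes 0.05 s, during which the arm holds its last target. There are 200 camera calls.

### The job

Three look-alike lidded tubs lie on the slanted rack: one is full of steel bolts, the other two hold only light plastic clips. Only their weight tells them apart. Find the heavy one and stack it gently on the tub that stands on the bench, long sides in line, its feet fully down in the recesses of the lid. Leave the two light ones lying in their own places on the rack, do not shift the tub on the bench, and leave everything else alone.

Things in the scene. Friction and masses are not known exactly. Their poses are not given: they have to be found in the camera images.
- tub1_mid (a point): Closed small-parts tub, blue with grey lid, straight smooth sides: 124 mm long (x), 62 wide (y), 61 tall (z, out through the lid). This point is its centre, 30 mm above the underside of its feet. Starts as the leftmost (+y) of three on the slanted rack, leaning 30 degrees with it, lid facing up and towards the robot, long side up the slope. Looks just like the other two.
- tub2_mid (a point): Closed small-parts tub, blue with grey lid, straight smooth sides: 124 mm long (x), 62 wide (y), 61 tall (z, out through the lid). This point is its centre, 30 mm above the underside of its feet. Starts as the middle of three on the slanted rack, leaning 30 degrees with it, lid facing up and towards the robot, long side up the slope. Looks just like the other two.
- tub3_mid (a point): Closed small-parts tub, blue with grey lid, straight smooth sides: 124 mm long (x), 62 wide (y), 61 tall (z, out through the lid). This point is its centre, 30 mm above the underside of its feet. Starts as the rightmost (-y) of three on the slanted rack, leaning 30 degrees with it, lid facing up and towards the robot, long side up the slope. Looks just like the other two.
- tub1: The same tub as tub1_mid; origin in the centre of the underside of its feet. Of tub1, tub2 and tub3 one, any of them, weighs 560 to 720 g, the other two 190 to 230 g each; contents snug and even, so the weight is at the centre. All tubs have four tapered round feet, 8 mm tall, 10 mm across at the tip and 18 at the root, at x = +-46, y = +-18 mm.
- tub2: The same tub as tub2_mid; origin in the centre of the underside of its feet.
- tub3: The same tub as tub3_mid; origin in the centre of the underside of its feet.
- base_mid (a point): Centre of the loose tub that stands level on the bench, away from the rack: the same model (124 x 62 x 61 mm, x long, z up; centre 30 mm above the bench), 1.5 kg. A tub seated on it has its centre 54 mm above this one, long sides parallel (either way round); a gap of 1 mm shows between them. Not seated, it stands up to 7 mm higher.
- base_tub: The same tub as base_mid; origin on its underside. Its lid, like all of them, has four square corner recesses, 22 x 22 mm and 7 mm deep, centred at x = +-46, y = +-18 mm, open to the top.
- rack: Fixed white sheet-metal rack on dark legs; origin on the bench under its middle. Its board, 150 mm up the slope (x) by 340 mm wide (y), rises at 30 degrees away from the robot, 72 mm above the bench at the middle. A lip stands 14 mm off the board along its lower edge; the tubs lie 1 mm from it, side by side, 115 mm centre to centre, 53 mm clear between them.
- tape: Cardboard tape roll lying flat, 90 mm across, 24 mm tall; bystander. Origin on its underside.
- screwdriver: Screwdriver lying on the bench; bystander.
- wrench: Steel wrench lying on the bench; bystander.
- bottle: Amber bottle, 60 mm across, 140 mm tall; bystander. Origin on its underside.
- cup: White plastic cup, 80 mm across, 100 mm tall; bystander. Origin on its underside.
- drill: Cordless drill standing on its battery, 195 mm tall; bystander. Origin on its underside.

How it is judged:
At the end, for the whole second after the job is handed in: The heavy tub rests on the bench tub (pressing on it with more than 4 N) within 6 mm sideways and 0.08 rad, its centre 50 to 57 mm above the other's, so all feet are down in the recesses; the two light tubs rest on the rack within 30 mm of where they began; all three are at rest (((contact force between tub1 and base_tub above 4 N and horizontal distance between tub1_mid and base_mid below 0.006 m and z of tub1_mid in the frame of base_mid between 0.05 and 0.057 m and angle between the x axis of tub1_mid and the x axis of base_mid, either way round below 0.08 rad and linear speed of each of tub1, tub2, tub3 below 0.02 m/s and contact force between each of tub2, tub3 and rack above 0.5 N and distance of each of tub2_mid, tub3_mid from where it was at the start of the episode below 0.03 m) or (contact force between tub2 and base_tub above 4 N and horizontal distance between tub2_mid and base_mid below 0.006 m and z of tub2_mid in the frame of base_mid between 0.05 and 0.057 m and angle between the x axis of tub2_mid and the x axis of base_mid, either way round below 0.08 rad and linear speed of each of tub2, tub1, tub3 below 0.02 m/s and contact force between each of tub1, tub3 and rack above 0.5 N and distance of each of tub1_mid, tub3_mid from where it was at the start of the episode below 0.03 m) or (contact force between tub3 and base_tub above 4 N and horizontal distance between tub3_mid and base_mid below 0.006 m and z of tub3_mid in the frame of base_mid between 0.05 and 0.057 m and angle between the x axis of tub3_mid and the x axis of base_mid, either way round below 0.08 rad and linear speed of each of tub3, tub1, tub2 below 0.02 m/s and contact force between each of tub1, tub2 and rack above 0.5 N and distance of each of tub1_mid, tub2_mid from where it was at the start of the episode below 0.03 m))); the robot touches nothing.
It fails at once if the tub on the bench is pushed more than 30 mm (distance of base_mid from where it was at the start of the episode above 0.03 m).
It fails at once if a tub is dropped or slammed onto the tub on the bench (comes down over it faster than 0.3 m/s) ((horizontal distance between tub1_mid and base_mid below 0.04 m and z of tub1_mid in the frame of base_mid below 0.08 m and linear speed of tub1 above 0.3 m/s) or (horizontal distance between tub2_mid and base_mid below 0.04 m and z of tub2_mid in the frame of base_mid below 0.08 m and linear speed of tub2 above 0.3 m/s) or (horizontal distance between tub3_mid and base_mid below 0.04 m and z of tub3_mid in the frame of base_mid below 0.08 m and linear speed of tub3 above 0.3 m/s)).
It fails at once if another thing on the bench is moved more than 40 mm (distance of any of tape, screwdriver, wrench, bottle, cup, drill from where it was at the start of the episode above 0.04 m).
It also fails if it takes over 67 s, if anything falls off the work surface, if the arm or the gripper's body presses on something with over 40 N, if the wrist force passes 120 N, or if a joint passes its speed limit or range.

## Working session

There is one attempt and no reset: what is moved stays moved. The work goes in short steps, Python scripts to look and compute and a tool call to move; the robot and the scene stay as the last step left them, time stands still between calls to the robot, and variables do not carry over. Pictures are saved under pics/ and viewed, on a budget of 10 in all, crops included, one or two more only if the job needs it, and the job is handed in when it is done.

Besides the shell and the picture viewer there is one more tool, called after "Request:" by a JSON object that holds its "fn" and its "kwargs", one argument or row to a line. arm_command: Moves the arm, as the interface text tells. Its arguments: {"type":"object","properties":{"deltas":{"type":"array","items":{"type":"array","items":{"type":"number"}}},"newtons":{"type":"number"}},"required":["deltas"]}

```bash
mkdir -p pics; cat > h.py <<'E'
import numpy as np, cv2
from workcell import *
from scipy.spatial.transform import Rotation as R
def cam(n):
    i=camera_info(n); return np.array(i["K"]),cv2.Rodrigues(np.array(i["rvec"],float))[0],np.array(i["tvec"],float).ravel()
def cloud(n,d):
    K,Rm,t=cam(n); v,u=np.mgrid[:400,:640]
    P=np.stack([(u-K[0,2])/K[0,0]*d,(v-K[1,2])/K[1,1]*d,d],-1)
    W=(P-t)@Rm; W[d==0]=np.nan; return W
def Rt(q): return R.from_quat([q[1],q[2],q[3],q[0]])
E
python3 - <<'E'
from h import *
print(observe(),hold_point_z)
ims=[]
for n in("top","side"):
    p,d=capture(n); ims.append(p); W=cloud(n,d); np.save(n+"W.npy",W); np.save(n+"p.npy",p)
    print(n,camera_info(n))
    for nm in("tub1","base_tub","rack"):
        for m in masks_of(n,nm)[:5]:
            q=W[m["pixels"]]; print(nm,round(m["score"],2),np.round(m["bbox"]),np.nanmedian(q,0).round(3),np.nanpercentile(q,[3,97],axis=0).round(3).tolist())
cv2.imwrite("pics/a.png",cv2.resize(np.vstack(ims)[:,:,::-1],(480,600),interpolation=cv2.INTER_AREA))
E
```

```text
{'time': 0.0, 'qpos': array([ 1.02359269e+00,  1.31118618e-01,  1.48927430e+00,  3.59251059e-05,
        1.52299425e+00, -8.53746084e-02]), 'qd': array([-0.000598  , -0.0021458 ,  0.0026967 , -0.000925  ,  0.00086587,
        0.00091193]), 'joint_efforts': array([ 5.34104147e-04, -5.59823835e+01, -4.91780233e+01,  7.68940640e-02,
        3.52299807e-02, -1.65469464e-04]), 'tcp_pos': array([0.26719158, 0.53696565, 0.40371529]), 'orientation': array([-2.96136171e-04,  2.28868621e-01,  9.73456907e-01, -8.47170196e-04]), 'ft_force': array([-0.76233137,  0.06278614,  0.12552661]), 'moment': array([ 0.04543384, -0.01349632,  0.06729921]), 'opening': 0.09276463476306032} 0.1673
top {'K': array([[495.38720268,   0.        , 321.85928999],
       [  0.        , 495.38720268, 194.50672916],
       [  0.        ,   0.        ,   1.        ]]), 'rvec': array([ 2.1160344 , -2.12524547,  0.16444178]), 'tvec': array([0.03612995, 0.540729  , 1.66535187])}
tub1 0.9 [241. 187.  20.  42.] [0.548 0.302 0.126] [[0.492, 0.273, 0.085], [0.611, 0.335, 0.154]]
tub1 0.75 [273. 190.  22.  43.] [0.543 0.189 0.1
[... 640 characters left out ...]
, 503.93038996, 200.12068639],
       [  0.        ,   0.        ,   1.        ]]), 'rvec': array([ 2.45114093, -0.01601457,  0.0235949 ]), 'tvec': array([-0.55730685,  0.07056627,  1.71529929])}
tub1 0.81 [313. 161.  37.  31.] [0.544 0.167 0.12 ] [[0.484, 0.152, 0.075], [0.605, 0.221, 0.155]]
tub1 0.64 [316. 137.  35.  31.] [0.552 0.283 0.12 ] [[0.492, 0.266, 0.071], [0.613, 0.335, 0.154]]
base_tub 0.89 [324. 271.  43.  42.] [ 0.572 -0.232  0.058] [[0.511, -0.27, 0.005], [0.634, -0.173, 0.067]]
base_tub 0.43 [317. 135.  38.  28.] [0.552 0.283 0.12 ] [[0.49, 0.265, 0.074], [0.613, 0.334, 0.154]]
rack 0.78 [318. 171.  38.  88.] [0.604 0.048 0.098] [[0.498, 0.017, 0.002], [0.632, 0.32, 0.113]]
```

View pics/a.png

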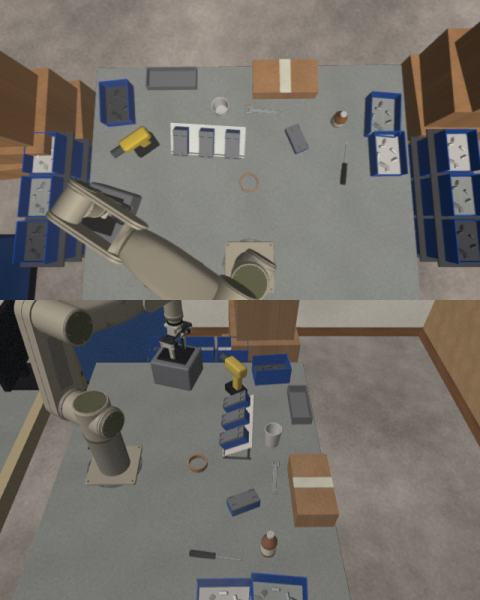

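```bash
cat > fit.py <<'E'
from h import *
def lid(W,guess,n,tol=.006):
    """fit lid rectangle: plane normal n (unit), guess a lid point; returns centre, long axis, size"""
    q=W.reshape(-1,3); q=q[~np.isnan(q).any(1)]
    q=q[np.linalg.norm(q-guess,axis=1)<.085]
    h=np.sort((q-guess)@n); 
    top=np.median(h[np.abs(h)<.012]); q=q[np.abs((q-guess)@n-top)<tol]
    e1=np.cross([0,1,0],n); e1/=np.linalg.norm(e1); e2=np.cross(n,e1)
    ab=np.c_[(q-guess)@e1,(q-guess)@e2]
    r=cv2.minAreaRect((ab*1000).astype(np.float32)); m=ab.mean(0)
    bx=cv2.boxPoints(r)/1000; s=[bx[1]-bx[0],bx[2]-bx[1]]; l=max(s,key=np.linalg.norm); l=l/np.linalg.norm(l)
    ev=np.linalg.eigh(np.cov(ab.T))[1][:,1]
    f=lambda c:guess+c[0]*e1+c[1]*e2+top*n
    return f(np.array(r[0])/1000),f(m),l[0]*e1+l[1]*e2,ev[0]*e1+ev[1]*e2,r[1],len(q)
if __name__=="__main__":
    y=-.053; n=np.array([-.5*np.cos(y),-.5*np.sin(y),.866])
    for c in("top","side"):
        W=np.load(c+"W.npy")
        for nm,g,nn in(("t1",(.545,.303,.125),n),("t2",(.54,.189,.125),n),("t3",(.534,.075,.125),n),("b",(.574,-.22,.060),np.array([0,0,1.]))):
            a,b,l,e,s,k=lid(W,np.array(g),nn)
            l=l*np.sign(l[0]);e=e*np.sign(e[0])
            print(c,nm,"rect",a.round(4),"mean",b.round(4),"yaw",np.arctan2(l[1],l[0]).round(3),np.arctan2(e[1],e[0]).round(3),np.round(s),k, "ctr",(a-.031*nn).round(4),(b-.031*nn).round(4))
E
python3 fit.py
python3 - <<'E'
import numpy as np,cv2
p=np.load('topp.npy')[150:230,220:430]; q=np.load('sidep.npy')[110:310,240:400]
cv2.imwrite('pics/b.png',np.vstack([cv2.resize(p,(788,300),interpolation=2),cv2.resize(cv2.rotate(q,2),(375,300)).repeat(1,0) if 0 else np.hstack([cv2.resize(q,(240,300)),np.zeros((300,548,3),np.uint8)])])[:,:,::-1])
E
```

```text
top t1 rect [0.5403 0.2793 0.1236] mean [0.5436 0.3037 0.1247] yaw -0.085 -0.088 [118. 129.] 589 ctr [0.5558 0.2784 0.0967] [0.5591 0.3029 0.0979]
top t2 rect [0.5329 0.1631 0.1236] mean [0.5363 0.1906 0.1247] yaw -0.064 -0.062 [117. 129.] 553 ctr [0.5484 0.1623 0.0967] [0.5518 0.1898 0.0978]
top t3 rect [0.5273 0.0767 0.1241] mean [0.5276 0.077  0.1243] yaw -0.07 -0.096 [ 62. 127.] 550 ctr [0.5428 0.0759 0.0973] [0.5431 0.0762 0.0974]
top b rect [ 0.5753 -0.2192  0.059 ] mean [ 0.575  -0.2187  0.059 ] yaw 0.383 0.421 [125.  65.] 524 ctr [ 0.5753 -0.2192  0.028 ] [ 0.575  -0.2187  0.028 ]
side t1 rect [0.538  0.2781 0.1247] mean [0.5416 0.2987 0.1261] yaw -0.052 -0.084 [118. 132.] 387 ctr [0.5535 0.2773 0.0978] [0.557  0.2978 0.0992]
side t2 rect [0.5396 0.1958 0.1287] mean [0.5345 0.1881 0.126 ] yaw 0.874 -0.093 [146. 138.] 444 ctr [0.5551 0.195  0.1019] [0.5499 0.1873 0.0991]
side t3 rect [0.5256 0.0994 0.124 ] mean [0.5278 0.0746 0.126 ] yaw -0.029 -0.06 [121. 128.] 500 ctr [0.541  0.0985 0.0971] [0.5432 0.0738 0.0992]
side b rect [ 0.5737 -0.2217  0.0607] mean [ 0.5733 -0.223   0.0607] yaw 0.38 0.416 [126.  70.] 654 ctr [ 0.5737 -0.2217  0.0297] [ 0.5733 -0.223   0.0297]
```

View pics/b.png

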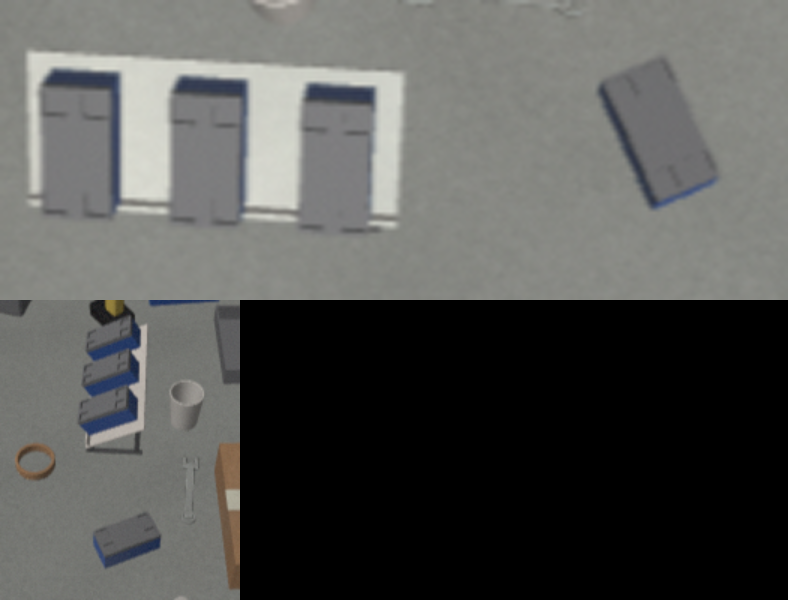

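```bash
cat > plan.py <<'E'
from h import *
import sys
YR=-.066; n=np.array([-.5*np.cos(YR),-.5*np.sin(YR),.866]); yr=np.array([-np.sin(YR),np.cos(YR),0])
T={"1":(.558,.300,.0985),"2":(.551,.1885,.0985),"3":(.543,.0755,.0985)}
def rackpose(i,up,gh=.005):
    z=-n; x=np.cross(yr,z); M=np.c_[x,yr,z]
    return np.array(T[i])+(gh+hold_point_z+up)*n, M
def downpose(p,yaw,up):   # grasp point p, tool y = (-sin,cos)
    z=np.array([0,0,-1.]); y=np.array([-np.sin(yaw),np.cos(yaw),0]); M=np.c_[np.cross(y,z),y,z]
    return np.array(p)+np.array([0,0,hold_point_z+up]),M
def show(p,M,s=None):
    s=s or observe(); R0=Rt(s["orientation"]).as_matrix()
    print("cm",(R0.T@(p-s["tcp_pos"])*100).round(2),"rot",R.from_matrix(R0.T@M).as_rotvec().round(3))
E
python3 - <<'E'
from plan import *
p,M=rackpose("1",.10); print(p); show(p,M)
W=np.load("topW.npy").reshape(-1,3); W=np.vstack([W,np.load("sideW.npy").reshape(-1,3)])
for up in(0,.1):
    p,M=rackpose("1",up); L=(W-p)@M
    k=(abs(L[:,0])<.05)&(abs(L[:,1])<.105)&(L[:,2]>-.08)&(L[:,2]<.11)
    print(k.sum(),L[k].round(3)[:10].tolist())
for c in("top","side"):
    capture(c)
    for nm in("drill",):
        for m in masks_of(c,nm)[:2]:
            q=np.load(c+"W.npy")[m["pixels"]]; print(m["score"],np.nanpercentile(q,[2,98],axis=0).round(3).tolist())
E
```

```text
[0.42214643 0.30897938 0.3343118 ]
cm [-24.03 -13.53   7.03] rot [-0.104 -0.517 -0.387]
0 []
0 []
0.56 [[0.485, 0.432, 0.027], [0.594, 0.576, 0.201]]
0.79 [[0.486, 0.428, 0.02], [0.598, 0.568, 0.201]]
```

Request:
{"fn": "arm_command", "kwargs": {
  "deltas": [
    [-4.8,-2.7,0,-0.02,-0.1,-0.08,-1],
    [-9.6,-5.4,0,-0.04,-0.2,-0.16,-1],
    [-14.4,-8.1,1,-0.06,-0.3,-0.24,-1],
    [-19.2,-10.8,4,-0.08,-0.4,-0.32,-1],
    [-24,-13.5,7,-0.104,-0.517,-0.387,-1]
  ],
  "newtons": 25
}}

```text
time: 1.23
tcp_pos: [0.4226, 0.3084, 0.3351]
orientation: [0.261, 0.03, 0.965, -0.008]
ft_force: [0.5, -0.1, -0.8]
opening: 0.0929
```

```bash
python3 - <<'E'
from plan import *
show(*rackpose("1",0)); print(observe()["ft_force"],observe()["time"])
p,d=capture("top"); W=cloud("top",d); q,_=capture("side")
cv2.imwrite("pics/c.png",np.hstack([cv2.resize(p[120:260,190:350],(400,350)),cv2.resize(q[80:220,240:400],(400,350))])[:,:,::-1])
E
```

```text
cm [ 0.13  0.04 10.04] rot [0.002 0.005 0.003]
[ 0.51119612 -0.06172566 -0.81174637] 1.225
```

View pics/c.png

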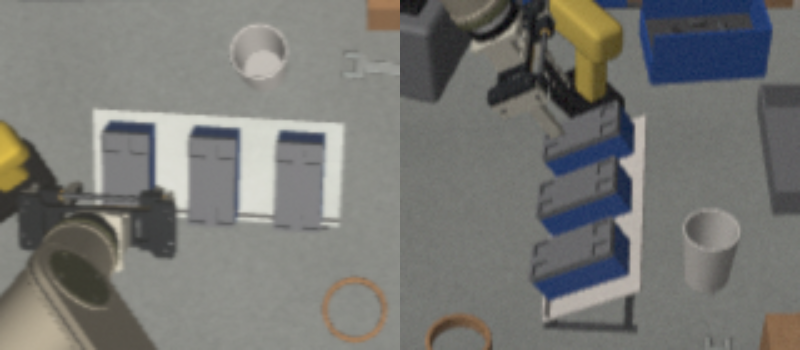

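The hand hangs over the leftmost tub (around (130,190) in the left crop), jaws across it, and the drill is clear. Descending.

Request:
{"fn": "arm_command", "kwargs": {
  "deltas": [
    [0,0,3.5,0,0,0,-1],
    [0.1,0,7,0,0,0,-1],
    [0.1,0,9,0,0,0,-1],
    [0.1,0,10,0,0,0,-1],
    [0.1,0,10,0,0,0,-1]
  ]
}}

```text
time: 1.95
tcp_pos: [0.4709, 0.3067, 0.2478]
orientation: [0.259, 0.032, 0.965, -0.008]
ft_force: [0.3, 1.1, 0.8]
opening: 0.0932
```

Request:
{"fn": "arm_command", "kwargs": {
  "deltas": [
    [0,0,0,0,0,0,1],
    [0,0,0,0,0,0,1],
    [0,0,0,0,0,0,1],
    [0,0,0,0,0,0,1],
    [0,0,0,0,0,0,1]
  ]
}}

```text
time: 2.58
tcp_pos: [0.4709, 0.3067, 0.2484]
orientation: [0.259, 0.032, 0.965, -0.008]
ft_force: [-5.2, 1.1, 4.2]
opening: 0.0618
```

Gripped (61.8 mm). Lift 2.5 cm and weigh.

Request:
{"fn": "arm_command", "kwargs": {
  "deltas": [
    [0,0,-0.6,0,0,0,1],
    [0,0,-1.3,0,0,0,1],
    [0,0,-2,0,0,0,1],
    [0,0,-2,0,0,0,1],
    [0,0,-2,0,0,0,1]
  ]
}}

```text
time: 3.2
tcp_pos: [0.4608, 0.3071, 0.2652]
orientation: [0.259, 0.032, 0.965, -0.008]
ft_force: [-0.3, 0.1, -1.9]
opening: 0.0616
```

Request:
{"fn": "arm_command", "kwargs": {
  "deltas": [
    [0,0,0,0,0,0,1],
    [0,0,0,0,0,0,1],
    [0,0,0,0,0,0,1],
    [0,0,0,0,0,0,1],
    [0,0,0,0,0,0,1]
  ]
}}

```text
time: 3.82
tcp_pos: [0.4609, 0.3071, 0.2651]
orientation: [0.259, 0.032, 0.965, -0.008]
ft_force: [1.3, 0.5, -1.7]
opening: 0.0615
```

About 1.8 N, so tub1 is light. Put it back.

Request:
{"fn": "arm_command", "kwargs": {
  "deltas": [
    [0,0,0.7,0,0,0,1],
    [0,0,1.4,0,0,0,1],
    [0,0,1.9,0,0,0,1],
    [0,0,2,0,0,0,1],
    [0,0,2,0,0,0,1]
  ]
}}

```text
time: 4.45
tcp_pos: [0.4706, 0.3064, 0.2479]
orientation: [0.258, 0.032, 0.965, -0.009]
ft_force: [-10.4, -2.4, 7.1]
opening: 0.062
```

Request:
{"fn": "arm_command", "kwargs": {
  "deltas": [
    [0,0,0,0,0,0,-1],
    [0,0,0,0,0,0,-1],
    [0,0,0,0,0,0,-1],
    [0,0,0,0,0,0,-1],
    [0,0,0,0,0,0,-1]
  ]
}}

```text
time: 5.08
tcp_pos: [0.4709, 0.3065, 0.2478]
orientation: [0.259, 0.032, 0.965, -0.008]
ft_force: [-0.0, 0.1, -0.3]
opening: 0.0925
```

Request:
{"fn": "arm_command", "kwargs": {
  "deltas": [
    [0,0,-2,0,0,0,-1],
    [0,0,-4,0,0,0,-1],
    [0,0,-7,0,0,0,-1],
    [0,0,-9,0,0,0,-1],
    [0,0,-9,0,0,0,-1]
  ]
}}

```text
time: 5.7
tcp_pos: [0.4261, 0.31, 0.3277]
orientation: [0.26, 0.032, 0.965, -0.007]
ft_force: [-0.6, -0.5, -0.1]
opening: 0.0929
```

```bash
python3 - <<'E'
from plan import *
s=observe(); print(s["opening"],s["ft_force"],s["time"])
show(*rackpose("2",.09)); show(*rackpose("2",0))
E
```

```text
0.09292181787455482 [-0.56060288 -0.49228769 -0.06516778] 5.7
cm [ -0.03 -11.3    0.22] rot [ 0.003  0.003 -0.   ]
cm [ -0.   -11.32   9.22] rot [ 0.003  0.003 -0.   ]
```

Request:
{"fn": "arm_command", "kwargs": {
  "deltas": [
    [0,-3.5,0,0,0,0,-1],
    [0,-7.5,0,0,0,0,-1],
    [0,-10.5,0,0,0,0,-1],
    [0,-11.3,0,0,0,0,-1],
    [0,-11.3,2,0,0,0,-1]
  ]
}}

```text
time: 6.32
tcp_pos: [0.4293, 0.1959, 0.3094]
orientation: [0.26, 0.032, 0.965, -0.008]
ft_force: [0.4, 0.6, 0.2]
opening: 0.0935
```

Request:
{"fn": "arm_command", "kwargs": {
  "deltas": [
    [0,0,3,0,0,0,-1],
    [0,0,6,0,0,0,-1],
    [0,0,7.1,0,0,0,-1],
    [0,0,7.2,0,0,0,-1],
    [0,0,7.2,0,0,0,1]
  ]
}}

```text
time: 6.95
tcp_pos: [0.4646, 0.194, 0.2469]
orientation: [0.259, 0.032, 0.965, -0.008]
ft_force: [-0.1, -0.3, 0.6]
opening: 0.0871
```

Request:
{"fn": "arm_command", "kwargs": {
  "deltas": [
    [0,0,0,0,0,0,1],
    [0,0,0,0,0,0,1],
    [0,0,0,0,0,0,1],
    [0,0,0,0,0,0,1],
    [0,0,0,0,0,0,1]
  ]
}}

```text
time: 7.58
tcp_pos: [0.4646, 0.1938, 0.2468]
orientation: [0.259, 0.032, 0.965, -0.008]
ft_force: [-6.0, -1.5, 6.8]
opening: 0.0618
```

Request:
{"fn": "arm_command", "kwargs": {
  "deltas": [
    [0,0,-0.6,0,0,0,1],
    [0,0,-1.3,0,0,0,1],
    [0,0,-2,0,0,0,1],
    [0,0,-2,0,0,0,1],
    [0,0,-2,0,0,0,1]
  ]
}}

```text
time: 8.2
tcp_pos: [0.4543, 0.1943, 0.2632]
orientation: [0.259, 0.032, 0.965, -0.008]
ft_force: [-0.4, -0.0, -6.5]
opening: 0.0622
```

Request:
{"fn": "arm_command", "kwargs": {
  "deltas": [
    [0,0,0,0,0,0,1],
    [0,0,0,0,0,0,1],
    [0,0,0,0,0,0,1],
    [0,0,0,0,0,0,1],
    [0,0,0,0,0,0,1]
  ]
}}

```text
time: 8.82
tcp_pos: [0.4545, 0.1943, 0.2634]
orientation: [0.259, 0.032, 0.965, -0.008]
ft_force: [1.1, 0.3, -6.1]
opening: 0.0618
```

Tub2 weighs about 6.3 N, so it is the heavy one. Lift it higher, then refine the pose of the base.

Request:
{"fn": "arm_command", "kwargs": {
  "deltas": [
    [0,0,-2,0,0,0,1],
    [0,0,-5,0,0,0,1],
    [0,0,-8,0,0,0,1],
    [0,0,-10,0,0,0,1],
    [0,0,-10,0,0,0,1]
  ],
  "newtons": 40
}}

```text
time: 9.45
tcp_pos: [0.4047, 0.198, 0.3521]
orientation: [0.261, 0.032, 0.965, -0.007]
ft_force: [0.1, 0.1, -6.5]
opening: 0.0619
```

```bash
cat > base.py <<'E'
from plan import *
from scipy.optimize import minimize
# lid silhouette: project box lid (z=.061) & body, match mask IoU-like using convex hull of 8 corners
def corners(x,y,w,zc=(0.008,.061)):
    c=np.array([[a*.062,b*.031] for a,b in((1,1),(1,-1),(-1,-1),(-1,1))]); r=np.array([[np.cos(w),-np.sin(w)],[np.sin(w),np.cos(w)]])
    return np.array([[*(r@q+[x,y]),z] for q in c for z in zc])
def soft(n,P,S=4):
    K,Rm,t=cam(n); q=(P@Rm.T+t)@K.T; q=q[:,:2]/q[:,2:]
    h=cv2.convexHull(((q+.5)*S-.5).astype(np.float32)).astype(np.float64)
    im=np.zeros((400*S,640*S),np.uint8); cv2.fillConvexPoly(im,np.round(h*16).astype(np.int32),255,shift=4)
    return cv2.resize(im,(640,400),interpolation=cv2.INTER_AREA)/255.
if __name__=="__main__":
    for n in("top","side"):
        W=np.load(n+"W.npy"); p=np.load(n+"p.npy").astype(float)
        capture(n); ms=masks_of(n,"base_tub"); m=min(ms,key=lambda m:np.linalg.norm(np.nanmedian(W[m["pixels"]],0)[:2]-[.574,-.22]))["pixels"].astype(float)
        f=lambda v:np.sum((soft(n,corners(*v))-m)**2)
        b=min((minimize(f,[.5745,-.2203,w],method="Nelder-Mead",options=dict(initial_simplex=[[.5745,-.2203,w],[.580,-.2203,w],[.5745,-.215,w],[.5745,-.2203,w+.04]],xatol=1e-4)) for w in(.38,.42)),key=lambda b:b.fun)
        k=(W[...,2]>.054)&(W[...,2]<.068)&(np.hypot(W[...,0]-.574,W[...,1]+.22)<.09); q=W[k]
        g=cv2.minAreaRect((q[:,:2]*1000).astype(np.float32))
        print(n,b.x.round(4),round(b.fun,1),m.sum(),"lid",q.mean(0).round(4),g)
    show(*downpose((.5745,-.2203,.0),.4,.3)); print(downpose((.5745,-.2203,.0),.4,.3)[0],observe()["tcp_pos"])
E
python3 base.py
```

```text
top [ 0.5766 -0.2182  0.393 ] 22.7 744.0 lid [ 0.5752 -0.2186  0.0601] ((575.4498291015625, -219.101318359375), (124.26329040527344, 65.19075012207031), 21.96860122680664)
side [ 0.5738 -0.2203  0.3829] 35.4 1148.0 lid [ 0.5731 -0.2232  0.0609] ((573.66845703125, -221.7288818359375), (125.65328216552734, 70.4869384765625), 21.75645637512207)
cm [-22.99 -40.57  -0.42] rot [-0.122  0.513 -0.455]
[ 0.5745 -0.2203  0.4673] [0.40448504 0.19735673 0.34867966]
```

```bash
python3 - <<'E'
from plan import *
p,M=downpose((.575,-.2198,0),.387,.25); show(p,M)
s=observe(); R0=Rt(s["orientation"]).as_matrix(); print((R0.T@[0,0,1]).round(3))
E
```

```text
cm [-20.53 -40.51   3.93] rot [-0.119  0.513 -0.442]
[-0.499 -0.001 -0.867]
```

Request:
{"fn": "arm_command", "kwargs": {
  "deltas": [
    [-2.5,0,-4.3,0,0,0,1],
    [-4.7,-4.9,-3.3,0,0,0,1],
    [-6.9,-9.8,-2.3,-0.01,0.06,-0.05,1],
    [-9.1,-14.7,-1.3,-0.035,0.15,-0.13,1],
    [-11.3,-19.6,-0.3,-0.06,0.256,-0.22,1]
  ]
}}

```text
time: 10.28
tcp_pos: [0.4883, -0.0066, 0.4084]
orientation: [0.131, -0.082, 0.988, -0.003]
ft_force: [1.7, 0.7, -6.2]
opening: 0.0616
```

```bash
python3 - <<'E'
from plan import *
p,M=downpose((.575,-.2198,0),.387,.20); show(p,M)
E
```

```text
cm [ -3.72 -22.32   5.89] rot [-0.057  0.256 -0.22 ]
```

Request:
{"fn": "arm_command", "kwargs": {
  "deltas": [
    [-0.8,-5,1,-0.01,0.06,-0.05,1],
    [-1.7,-10.5,2.5,-0.025,0.12,-0.1,1],
    [-2.6,-15.5,4,-0.04,0.18,-0.15,1],
    [-3.3,-20,5.2,-0.05,0.23,-0.2,1],
    [-3.7,-22.3,5.9,-0.057,0.256,-0.22,1]
  ]
}}

```text
time: 10.9
tcp_pos: [0.5745, -0.2206, 0.3654]
orientation: [-0.0, -0.191, 0.982, -0.0]
ft_force: [0.2, 0.9, -6.4]
opening: 0.0616
```

```bash
python3 - <<'E'
from plan import *
from base import soft,corners
from scipy.optimize import minimize
show(*downpose((.575,-.2198,0),.387,.20))
ims=[]
for n in("top","side"):
    p,d=capture(n); W=cloud(n,d); np.save(n+"W2.npy",W); np.save(n+"p2.npy",p)
    ims.append(p)
    for m in masks_of(n,"tub2")[:5]:
        q=W[m["pixels"]]; print(n,round(m["score"],2),np.round(m["bbox"]),np.nanmedian(q,0).round(3),np.nanpercentile(q,[2,98],axis=0).round(3).tolist())
cv2.imwrite("pics/d.png",np.hstack([cv2.resize(ims[0][110:270,320:480],(400,400)),cv2.resize(ims[1][180:340,240:400],(400,400))])[:,:,::-1])
E
```

```text
cm [-0.08  0.06 -0.19] rot [-0.    -0.    -0.003]
top 0.92 [309. 190.  21.  39.] [0.53  0.073 0.123] [[0.476, 0.043, 0.008], [0.599, 0.106, 0.155]]
top 0.6 [405. 182.  24.  32.] [ 0.532 -0.23   0.221] [[0.507, -0.265, 0.181], [0.586, -0.198, 0.231]]
top 0.59 [242. 190.  20.  40.] [0.548 0.299 0.124] [[0.489, 0.27, 0.07], [0.613, 0.335, 0.155]]
side 0.86 [301. 186.  24.  24.] [0.502 0.057 0.107] [[0.472, 0.041, 0.07], [0.535, 0.106, 0.134]]
side 0.64 [321. 241.  45.  37.] [ 0.537 -0.247  0.22 ] [[0.504, -0.272, 0.003], [0.618, -0.151, 0.272]]
side 0.44 [311.  88.  36.  34.] [0.546 0.475 0.187] [[0.478, 0.428, 0.117], [0.599, 0.575, 0.201]]
```

View pics/d.png

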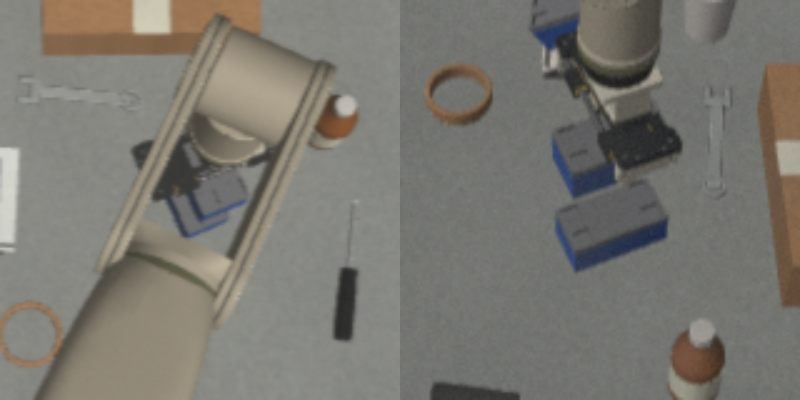

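```bash
python3 - <<'E'
from plan import *
s=observe(); M=Rt(s["orientation"]).as_matrix(); g=s["tcp_pos"]+hold_point_z*M[:,2]; print(g, s["tcp_pos"])
yaw=.387; e=np.array([np.cos(yaw),np.sin(yaw),0]); f=np.array([-np.sin(yaw),np.cos(yaw),0])
for n in("top","side"):
    W=np.load(n+"W2.npy").reshape(-1,3); d=W-g; L=np.c_[d@e,d@f,d[:,2]]; L=L[~np.isnan(L).any(1)]
    k=(abs(L[:,0])<.085)&(abs(L[:,1])<.05)&(L[:,2]>-.06)&(L[:,2]<.05); q=L[k]
    lid=q[(abs(q[:,2]-.026)<.01)&(q[:,0]<-.02)&(abs(q[:,1])<.025)]
    if len(lid)>10:
        A=np.c_[lid[:,:2],np.ones(len(lid))]; c=np.linalg.lstsq(A,lid[:,2],rcond=None)[0]; print(n,"lid",len(lid),"z-med",np.median(lid[:,2]).round(4),"slopes",c.round(3), "u min",np.percentile(lid[:,0],[0,2,5]).round(4))
    end=q[(q[:,0]<-.05)&(q[:,2]<.02)&(q[:,2]>-.025)]; print(n,"end",len(end),np.percentile(end[:,0],[5,25,50,75]).round(4) if len(end) else "")
    sd=q[(q[:,1]<-.022)&(q[:,2]<.02)&(q[:,2]>-.025)&(abs(q[:,0]+.03)<.025)]; print(n,"side",len(sd),np.percentile(sd[:,1],[10,25,50,75]).round(4) if len(sd) else "")
    # base, same way about its assumed centre
    d=W-[.575,-.2198,.03]; L=np.c_[d@e,d@f,d[:,2]]; L=L[~np.isnan(L).any(1)]
    q=L[(abs(L[:,0])<.085)&(abs(L[:,1])<.05)&(abs(L[:,2]-.0)<.022)]
    a=q[(q[:,0]<-.05)&(abs(q[:,1])<.025)];b=q[(q[:,1]<-.022)&(abs(q[:,0])<.05)]
    print(n,"base end",len(a),np.percentile(a[:,0],[5,25,50,75]).round(4) if len(a) else "","side",len(b),np.percentile(b[:,1],[10,25,50,75]).round(4) if len(b) else "")
    if n=="side" : 
        A=np.c_[b[:,0],np.ones(len(b))]; print("base side yaw slope",np.linalg.lstsq(A,b[:,1],rcond=None)[0].round(4))
E
```

```text
[ 0.57437366 -0.21794444  0.1991435 ] [ 0.57407952 -0.21805977  0.36644321]
top lid 190 z-med 0.0249 slopes [ 0.06  -0.021  0.027] u min [-0.0634 -0.0629 -0.062 ]
top end 63 [-0.0636 -0.063  -0.0617 -0.0545]
top side 12 [-0.0305 -0.03   -0.0285 -0.0253]
top base end 27 [-0.062  -0.0612 -0.0607 -0.0534] side 0 
side lid 243 z-med 0.0253 slopes [0.071 0.01  0.028] u min [-0.0668 -0.0666 -0.066 ]
side end 134 [-0.0667 -0.0662 -0.0649 -0.0566]
side side 118 [-0.0344 -0.0333 -0.032  -0.0312]
side base end 48 [-0.0651 -0.0644 -0.0639 -0.0632] side 214 [-0.0334 -0.0327 -0.0317 -0.0307]
base side yaw slope [ 0.0071 -0.0316]
```

```bash
python3 - <<'E'
from plan import *
print(observe()["tcp_pos"],observe()["orientation"])
yaw=.387
def sl(W,c,e,f,nn,ur):
    d=W-c; L=np.c_[d@e,d@f,d@nn]; L=L[~np.isnan(L).any(1)]
    q=L[(L[:,0]>ur[0])&(L[:,0]<ur[1])&(abs(L[:,1])<.026)&(abs(L[:,2])<.012)]
    for _ in range(3):
        A=np.c_[q[:,:2],np.ones(len(q))]; co=np.linalg.lstsq(A,q[:,2],rcond=None)[0]; q=q[abs(q[:,2]-A@co)<.004]
    return co.round(3),len(q)
e=np.array([np.cos(yaw),np.sin(yaw),0]); f=np.array([-np.sin(yaw),np.cos(yaw),0]); z=np.array([0,0,1.])
for c in("top","side"):
    W=np.load(c+"W.npy").reshape(-1,3); W2=np.load(c+"W2.npy").reshape(-1,3)
    print(c,"base",sl(W,[.575,-.2198,.061],e,f,z,(-.056,.056)),sl(W,[.575,-.2198,.061],e,f,z,(-.056,-.02)))
    print("held",sl(W2,[.5744,-.2195,.2255],e,f,z,(-.056,-.02)),sl(W2,[.5744,-.2195,.2255],e,f,z,(-.056,.056)))
    x=np.cross(yr,n)
    for i in"123": print("rack",i,sl(W,np.array(T[i])+.031*n,x,yr,n,(-.056,.056)))
E
```

```text
[ 0.57407952 -0.21805977  0.36644321] [ 9.28674672e-04 -1.90674134e-01  9.81652934e-01  1.70730569e-04]
top base (array([ 0.007, -0.007, -0.001]), 262) (array([ 0.126, -0.011,  0.002]), 82)
held (array([0.256, 0.025, 0.008]), 97) (array([ 0.023, -0.017, -0.002]), 130)
rack 1 (array([ 0.001,  0.032, -0.001]), 297)
rack 2 (array([-0.009, -0.007, -0.   ]), 290)
rack 3 (array([-0.007, -0.   , -0.001]), 302)
side base (array([-0.   ,  0.022,  0.   ]), 339) (array([0.274, 0.024, 0.009]), 109)
held (array([0.224, 0.01 , 0.007]), 145) (array([0.062, 0.012, 0.001]), 147)
rack 1 (array([-0.003,  0.036,  0.002]), 183)
rack 2 (array([-0.007, -0.008,  0.003]), 192)
rack 3 (array([-0.002,  0.021,  0.002]), 240)
```

Request:
{"fn": "arm_command", "kwargs": {
  "deltas": [
    [-0.1,-0.1,2,0,0,0,1],
    [-0.1,-0.1,4,0,0,0,1],
    [-0.1,-0.1,6,0,0,0,1],
    [-0.1,-0.1,8,0,0,0,1],
    [-0.1,-0.1,8.5,0,0,0,1]
  ]
}}

```text
time: 11.72
tcp_pos: [0.5748, -0.2177, 0.2804]
orientation: [0.0, -0.191, 0.982, 0.001]
ft_force: [-0.2, 0.4, -5.7]
opening: 0.0619
```

Request:
{"fn": "arm_command", "kwargs": {
  "deltas": [
    [0,0,0.4,0,0,0,1],
    [0,0,0.8,0,0,0,1],
    [0,0,1.2,0,0,0,1],
    [0,0,1.4,0,0,0,1],
    [0,0,1.4,0,0,0,1]
  ]
}}

```text
time: 12.35
tcp_pos: [0.5756, -0.2182, 0.2691]
orientation: [0.002, -0.191, 0.982, -0.0]
ft_force: [-0.5, 0.3, -6.5]
opening: 0.0616
```

```bash
python3 - <<'E'
from plan import *
s=observe(); M=Rt(s["orientation"]).as_matrix(); g=s["tcp_pos"]+hold_point_z*M[:,2]; print(g,M[:,1],s["ft_force"])
yaw=.387; e=np.array([np.cos(yaw),np.sin(yaw),0]); f=np.array([-np.sin(yaw),np.cos(yaw),0]); B=np.array([.575,-.2198,0]); ims=[]
for n in("top","side"):
    p,dd=capture(n); ims.append(p); W=cloud(n,dd).reshape(-1,3); d=W-B; L=np.c_[d@e,d@f,d[:,2]]; L=L[~np.isnan(L).any(1)]
    q=L[(abs(L[:,0])<.085)&(abs(L[:,1])<.05)&(L[:,2]>.008)&(L[:,2]<.2)]
    for nm,lo,hi in(("base",.012,.05),("held",g[2]-.022,g[2]+.018)):
        k=q[(q[:,2]>lo)&(q[:,2]<hi)]
        a=k[(k[:,0]<-.05)&(abs(k[:,1])<.025)];b=k[(k[:,1]<-.022)&(k[:,0]<-.012)&(k[:,0]>-.055)]
        P=lambda v,c:np.percentile(v[:,c],[10,25,50,75]).round(4) if len(v)>5 else ""
        print(n,nm,"end",len(a),P(a,0),"side",len(b),P(b,1))
    l=q[(abs(q[:,2]-g[2]-.026)<.008)&(q[:,0]<-.02)]; print("lid z",np.median(l[:,2]).round(4))
cv2.imwrite("pics/e.png",np.hstack([cv2.resize(ims[0][150:230,360:440],(400,400),interpolation=2),cv2.resize(ims[1][220:300,285:365],(400,400),interpolation=2)])[:,:,::-1])
E
```

```text
[ 0.57616454 -0.21819981  0.10184412] [-0.37559248  0.92678384 -0.00141721] [-0.49747995  0.34246308 -6.47343879]
top base end 15 [-0.0615 -0.0614 -0.0612 -0.0611] side 0 
top held end 18 [-0.0608 -0.0607 -0.0604 -0.06  ] side 2 
lid z 0.127
side base end 37 [-0.0648 -0.0643 -0.0639 -0.0637] side 78 [-0.034  -0.0333 -0.0322 -0.0311]
side held end 47 [-0.0639 -0.0634 -0.0632 -0.0626] side 94 [-0.0304 -0.0294 -0.0285 -0.0275]
lid z 0.1278
```

View pics/e.png

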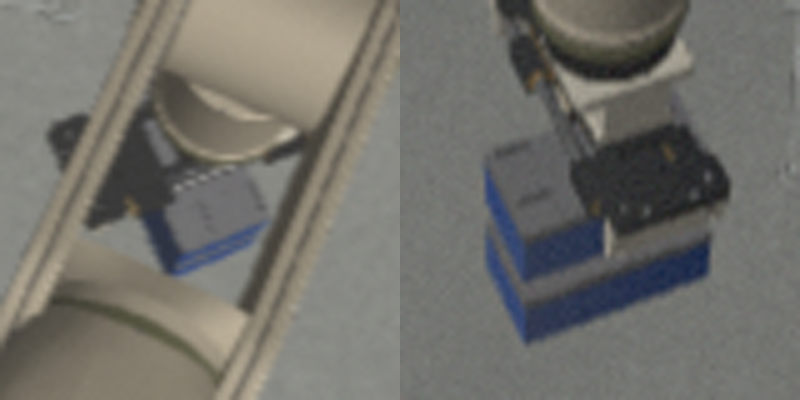

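Held tub is about 12 mm above seated, square in line, but 3.5 mm too far along tool +y. Correcting, then lowering slowly.

Request:
{"fn": "arm_command", "kwargs": {
  "deltas": [
    [0.05,-0.35,0,0,0,0,1],
    [0.05,-0.35,0,0,0,0,1],
    [0.05,-0.35,0.2,0,0,0,1],
    [0.05,-0.35,0.4,0,0,0,1],
    [0.05,-0.35,0.5,0,0,0,1]
  ]
}}

```text
time: 13.08
tcp_pos: [0.5764, -0.2215, 0.2639]
orientation: [0.001, -0.191, 0.982, -0.0]
ft_force: [-0.0, 0.0, -5.3]
opening: 0.062
```

Request:
{"fn": "arm_command", "kwargs": {
  "deltas": [
    [0,0,0.15,0,0,0,1],
    [0,0,0.3,0,0,0,1],
    [0,0,0.4,0,0,0,1],
    [0,0,0.5,0,0,0,1],
    [0,0,0.5,0,0,0,1]
  ]
}}

```text
time: 13.7
tcp_pos: [0.5765, -0.2216, 0.2591]
orientation: [0.002, -0.191, 0.982, -0.0]
ft_force: [-0.2, -0.4, -5.7]
opening: 0.0617
```

No contact with the feet already inside the recesses. Continuing down.

Request:
{"fn": "arm_command", "kwargs": {
  "deltas": [
    [0,0,0.05,0,0,0,1],
    [0,0,0.1,0,0,0,1],
    [0,0,0.15,0,0,0,1],
    [0,0,0.2,0,0,0,1],
    [0,0,0.2,0,0,0,1]
  ]
}}

```text
time: 14.32
tcp_pos: [0.5765, -0.2216, 0.2572]
orientation: [0.002, -0.191, 0.982, -0.0]
ft_force: [-0.5, -0.0, -6.1]
opening: 0.0619
```

```bash
cat > chk.py <<'E'
from plan import *
s=observe(); M=Rt(s["orientation"]).as_matrix(); g=s["tcp_pos"]+hold_point_z*M[:,2]; print(s["time"],g.round(4),s["ft_force"].round(1))
yaw=.387; e=np.array([np.cos(yaw),np.sin(yaw),0]); f=np.array([-np.sin(yaw),np.cos(yaw),0]); B=np.array([.575,-.2198,0]); ims=[]
for n in("top","side"):
    p,dd=capture(n); ims.append(p); W=cloud(n,dd).reshape(-1,3); d=W-B; L=np.c_[d@e,d@f,d[:,2]]; L=L[~np.isnan(L).any(1)]
    q=L[(abs(L[:,0])<.085)&(abs(L[:,1])<.05)&(L[:,2]>.008)&(L[:,2]<.13)]
    for nm,lo,hi in(("base",.012,.05),("held",.068,.105)):
        k=q[(q[:,2]>lo)&(q[:,2]<hi)]
        a=k[(k[:,0]<-.05)&(abs(k[:,1])<.025)];b=k[(k[:,1]<-.022)&(k[:,0]<-.012)&(k[:,0]>-.055)]
        P=lambda v,c:np.percentile(v[:,c],[10,25,50,75]).round(4) if len(v)>5 else ""
        print(n,nm,"end",len(a),P(a,0),"side",len(b),P(b,1))
    l=q[(abs(q[:,2]-.117)<.009)&(abs(q[:,0])<.06)&(abs(q[:,1])<.029)]; print("lid z",np.median(l[:,2]).round(4),len(l))
    for m in masks_of(n,"tub1")[:4]:
        c=np.nanmedian(W.reshape(400,640,3)[m["pixels"]],0); print("  tub",round(m["score"],2),c.round(3))
import sys
cv2.imwrite(sys.argv[1],np.hstack([cv2.resize(ims[0][140:240,220:440],(440,200),interpolation=2).copy() if 0 else cv2.resize(ims[0][150:230,360:440],(400,400),interpolation=2),cv2.resize(ims[1][220:300,285:365],(400,400),interpolation=2)])[:,:,::-1])
E
python3 chk.py pics/f.png
```

```text
14.325 [ 0.5771 -0.2217  0.0899] [-0.5 -0.  -6.1]
top base end 17 [-0.0615 -0.0613 -0.0611 -0.0609] side 0 
top held end 14 [-0.0612 -0.061  -0.0608 -0.0605] side 0 
lid z 0.115 211
  tub 0.73 [ 0.535 -0.231  0.113]
  tub 0.71 [0.549 0.299 0.122]
  tub 0.65 [0.535 0.074 0.128]
  tub 0.28 [ 0.531 -0.204  0.043]
side base end 36 [-0.0651 -0.0644 -0.064  -0.0636] side 79 [-0.0342 -0.0332 -0.0319 -0.0313]
side held end 36 [-0.0643 -0.0639 -0.0635 -0.0631] side 84 [-0.034  -0.0334 -0.0325 -0.0311]
lid z 0.1166 255
  tub 0.95 [ 0.538 -0.248  0.112]
  tub 0.56 [0.581 0.294 0.137]
```

Aligned within 1 mm and nearly seated, with the weight still on the hand. Lowering until contact.

Request:
{"fn": "arm_command", "kwargs": {
  "deltas": [
    [0,0,0.04,0,0,0,1],
    [0,0,0.08,0,0,0,1],
    [0,0,0.12,0,0,0,1],
    [0,0,0.15,0,0,0,1],
    [0,0,0.15,0,0,0,1]
  ]
}}

```text
time: 15.15
tcp_pos: [0.5765, -0.2216, 0.2557]
orientation: [0.002, -0.191, 0.982, -0.0]
ft_force: [0.7, -0.0, -6.1]
opening: 0.0624
```

Request:
{"fn": "arm_command", "kwargs": {
  "deltas": [
    [0,0,0.04,0,0,0,1],
    [0,0,0.08,0,0,0,1],
    [0,0,0.12,0,0,0,1],
    [0,0,0.15,0,0,0,1],
    [0,0,0.15,0,0,0,1]
  ]
}}

```text
time: 15.78
tcp_pos: [0.5767, -0.2216, 0.2551]
orientation: [0.002, -0.191, 0.982, -0.001]
ft_force: [-3.7, 2.3, 6.4]
opening: 0.0617
```

Contact at seated height. Release by opening, then retreat upwards.

Request:
{"fn": "arm_command", "kwargs": {
  "deltas": [
    [0,0,-0.08,0,0,0,1],
    [0,0,-0.08,0,0,0,-1],
    [0,0,-0.08,0,0,0,-1],
    [0,0,-0.08,0,0,0,-1],
    [0,0,-0.08,0,0,0,-1]
  ]
}}

```text
time: 16.4
tcp_pos: [0.5766, -0.2217, 0.2551]
orientation: [0.002, -0.191, 0.982, -0.001]
ft_force: [0.6, 0.3, 0.5]
opening: 0.0925
```

Request:
{"fn": "arm_command", "kwargs": {
  "deltas": [
    [0,0,-2,0,0,0,-1],
    [0,0,-5,0,0,0,-1],
    [0,0,-9,0,0,0,-1],
    [0,0,-13,0,0,0,-1],
    [0,0,-16,0,0,0,-1]
  ]
}}

```text
time: 17.02
tcp_pos: [0.5761, -0.2216, 0.4192]
orientation: [0.003, -0.191, 0.982, -0.002]
ft_force: [-0.3, 0.7, 0.7]
opening: 0.0933
```

Request:
{"fn": "arm_command", "kwargs": {
  "deltas": [
    [4,0,0,0,0,0,-1],
    [8,0,0,0,0,0,-1],
    [12,0,0,0,0,0,-1],
    [15,0,0,0,0,0,-1],
    [15,0,0,0,0,0,-1]
  ]
}}

```text
time: 17.65
tcp_pos: [0.4357, -0.2786, 0.4164]
orientation: [0.002, -0.19, 0.982, -0.001]
ft_force: [0.2, -0.3, -0.3]
opening: 0.0929
```

```bash
python3 chk.py pics/g.png
```

```text
17.65 [ 0.4365 -0.279   0.2491] [ 0.2 -0.3 -0.3]
top base end 14 [-0.0615 -0.0613 -0.0611 -0.0609] side 0 
top held end 21 [-0.0609 -0.0608 -0.0605 -0.0603] side 5 
lid z 0.1141 520
  tub 0.88 [0.535 0.076 0.123]
  tub 0.85 [ 0.573 -0.218  0.112]
  tub 0.81 [0.547 0.299 0.123]
side base end 36 [-0.065  -0.0645 -0.0639 -0.0636] side 81 [-0.0339 -0.0331 -0.0318 -0.0308]
side held end 41 [-0.0641 -0.0639 -0.0633 -0.0627] side 87 [-0.0341 -0.0335 -0.0322 -0.0309]
lid z 0.1155 615
  tub 0.72 [ 0.572 -0.233  0.113]
  tub 0.71 [0.539 0.056 0.117]
  tub 0.57 [0.559 0.277 0.121]
  tub 0.57 [ 0.66  -0.436  0.092]
```

View pics/g.png

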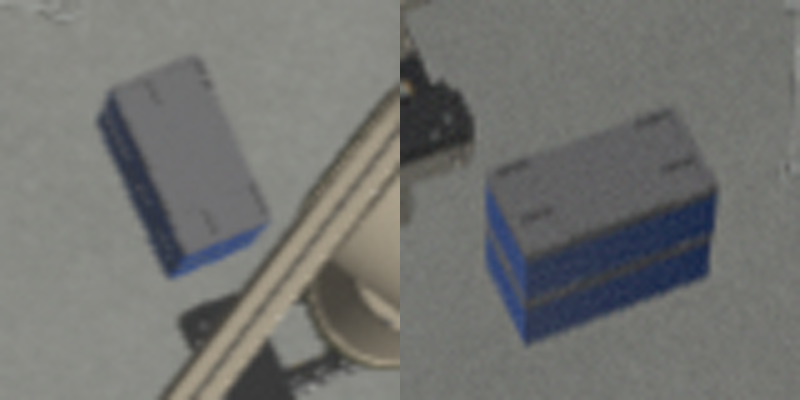

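The stack is flush and in line, with only a thin gap between the tubs. The lid rose 54–55 mm over the base's, which means it is seated.

```bash
python3 -c "
from workcell import *
print(close_job())"
```

```text
the job is handed in; nothing more can be done
None
```

The heavy tub is tub2, the middle one. It is now stacked on the bench tub, and I handed the job in at about 17.7 s of robot time.

- **Weighing:** tub1 pulled about 1.8 N when lifted, so it is light, and I put it back. tub2 pulled about 6.3 N, so I took it as the heavy one. I never lifted tub3.
- **Placing:** the side-camera check above the lid showed tub2 about 3.5 mm off sideways. I corrected that before lowering slowly until contact.

Last checks after I let go and backed off:
- **Seating:** tub2's lid is about 54–55 mm above where the bench tub's lid was, which matches fully seated. Its sides and end line up with the bench tub's to within about 1 mm, and the bench tub has not visibly moved.
- **Light tubs:** both are on the rack. tub1 measured within about 3 mm of its start in the top camera and about 9 mm in the side camera, where its mask differed between pictures. tub3 was about 1 mm off in the top camera.
- **Clearance:** the hand is away from everything and reads about 0 N.
- **Disagreements:** the two cameras differ by 1.5 to 3 mm in absolute position, so I aligned the tubs by comparing them within each camera. The measured arm position also shifted by up to about 2.5 mm after one move.

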